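Charge the grinding jar through the spring gate

TASK

Pour the five steel grinding balls from the scoop through the funnel into the dispenser's tube while its slide is still shut, and lay the empty scoop back down flat on the bench. Then pull the slide's upright knob out until its pointer stands at the black mark on the rail, so that all five balls drop into the jar, and finish still holding the slide there against its spring, with the gripper on the knob. Leave the bottle, the tip box and the tube rack alone.

Things in the scene. Friction and masses are not known exactly. Their poses are not given: they have to be found in the camera images.
- stand: ball dispenser, fixed: blue foot plate 290 x 90 x 8 mm; clear upright tube (inside diameter 40 mm, 72 to 117 mm above the bench) under a steel funnel; steel slide plate (top at 70 mm) shuts the tube's foot; clear jar below. Aluminium rail 60 mm wide, top at 60 mm, reaches 200 mm out along the stand's -x and carries the slide, which pulls out that way. Origin: on the bench, on the tube's axis; z up
- funnel_mouth (a point): centre of the steel funnel's round mouth at rim height, 155 mm above the bench on the tube's axis; the mouth is 112 mm across outside, about 105 mm inside, and narrows to 40 mm over 38 mm
- jar_floor (a point): centre of the inner floor of the clear jar under the tube, 13 mm above the bench (jar: inside diameter 52 mm, 45 mm deep, fixed to the stand)
- slide: steel slide with an upright black round knob post at its outer end, diameter 18 mm, 70 to 112 mm above the bench, on a bar 24 mm wide, a thin black pointer crosswise beneath. Origin: centre of the post's foot, at 70 mm height, 125 mm from the tube's axis when shut, 170 mm at the mark (hard stop 187 mm). A spring pulls it shut: 4 N when shut, 10 N at the mark. Nothing else within 60 mm above 70 mm
- mark (a point): the black line across the top of the rail, 170 mm from the tube's axis, 60 mm above the bench; the knob's axis must come over this point
- scoop: loose white plastic scoop, about 0.12 kg, lying flat. Pan 80 x 60 mm, walls 26 mm high, back wall 40 mm, open at the nose (+x of the scoop); the 4 mm floor rises in a ramp to 12 mm over the last 20 mm, so balls stay in while it is level; tipping the nose 45 to 55 degrees below level empties it. Origin: underside of the pan's centre; z up
- scoop_nose (a point): middle of the scoop's pouring lip: x = +40 mm, z = 12 mm in the scoop's frame; same axes as the scoop
- scoop_handle (a point): grip point on the scoop's handle: x = -100 mm, z = 30 mm in the scoop's frame; the straight handle, 14 mm wide and 20 mm tall (20 to 40 mm above the bench), runs along the scoop's x from -40 to -142 mm, with a heel beneath it from -128 mm on
- ball0: one of five equal steel balls, diameter 16 mm, 17 g, lying loose in the scoop's pan; origin at its centre
- ball1: one of five equal steel balls, diameter 16 mm, 17 g, lying loose in the scoop's pan; origin at its centre
- ball2: one of five equal steel balls, diameter 16 mm, 17 g, lying loose in the scoop's pan; origin at its centre
- ball3: one of five equal steel balls, diameter 16 mm, 17 g, lying loose in the scoop's pan; origin at its centre
- ball4: one of five equal steel balls, diameter 16 mm, 17 g, lying loose in the scoop's pan; origin at its centre
- bottle: bystander: reagent bottle, diameter 64 mm, 150 mm tall; origin at the centre of its underside
- tip_box: bystander: blue pipette tip box with clear lid, 84 x 124 mm, 67 mm tall; origin at the centre of its underside
- tube_rack: bystander: orange rack with small tubes, 60 x 100 mm, 53 mm tall; origin at the centre of its underside
There are look-alikes about, which are no part of the job. Of the things like the scoop, leave any that is blue; of the rest the smaller one is meant.

How it is judged (in metres and radians):
On the way, in this order (a step that is already met when the one before it is completed fails the run):
1. all five balls lie in the tube on the shut slide (z of ball0 in the frame of stand between 0.072 and 0.117 m and horizontal distance between each of ball0, ball1, ball2, ball3, ball4 and stand below 0.022 m and z of ball1 in the frame of stand between 0.072 and 0.117 m and z of ball2 in the frame of stand between 0.072 and 0.117 m and z of ball3 in the frame of stand between 0.072 and 0.117 m and z of ball4 in the frame of stand between 0.072 and 0.117 m and x of slide in the frame of stand above -0.131 m), for 0.2 s.
2. the scoop lies flat on the bench, released, the slide still shut (height (world z) of scoop below 0.01 m and angle between scoop's own z axis and vertical below 0.1 rad and linear speed of scoop below 0.03 m/s and x of slide in the frame of stand above -0.131 m and contact force between the fingers and scoop below 0.1 N), for 0.2 s.
At the end, for the whole second after the job is handed in: The slide stands still within 6 mm of the mark, held there by the gripper's fingers on the knob (more than 3 N), all five balls are in the jar under the tube, and the scoop lies flat and still on the bench (height (world z) of each of ball0, ball1, ball2, ball3, ball4 below 0.055 m and horizontal distance between each of ball0, ball1, ball2, ball3, ball4 and jar_floor below 0.028 m and height (world z) of scoop below 0.01 m and angle between scoop's own z axis and vertical below 0.1 rad and linear speed of scoop below 0.03 m/s and x of slide in the frame of stand between -0.176 and -0.164 m and linear speed of slide below 0.01 m/s and contact force between the fingers and slide above 3 N and contact force between scoop and slide below 0.1 N and contact force between the fingers and scoop below 0.1 N); the arm keeps its last pose, push and grip.
It fails at once if the bottle is moved more than 30 mm or tipped over (distance of bottle from where it was at the start of the episode above 0.03 m or angle between bottle's own z axis and vertical above 0.5 rad).
It fails at once if the tip box is moved more than 30 mm or tipped over (distance of tip_box from where it was at the start of the episode above 0.03 m or angle between tip_box's own z axis and vertical above 0.5 rad).
It fails at once if the tube rack is moved more than 30 mm or tipped over (distance of tube_rack from where it was at the start of the episode above 0.03 m or angle between tube_rack's own z axis and vertical above 0.5 rad).
It also fails if it takes over 72 s, if anything falls off the work surface, if the arm or the gripper's body presses on something with over 40 N, if the wrist force passes 120 N, or if a joint passes its speed limit or range.

ROBOT

A 6-joint arm with a two-finger parallel gripper is mounted at the origin on the work surface. World frame = base frame: x ahead of the robot, y to its left, z up, the work surface at z = 0. Lengths are in m, angles in degrees, forces in N, time in s.
With the tool pointing down it reaches from about 0.275 to 0.825 m from the base axis. Payload 4.9 kg.
Tool frame: the origin (TCP) lies midway between the tips of the shut fingers; the grasp point (between the pads) lies 19 mm behind it; z points along the fingers, y is the line along which they close (so a half turn about z gives the same grasp; the last joint's range is limited). The gripper opens to 85 mm and grips with 20 to 120 N. Pads are 22 mm wide; open, the fingers measure 114 mm over their backs; the gripper's body (76 mm by 85 mm) begins 54 mm behind the grasp point. The pads swing forward as they close: fully open they stand 13 mm farther back than shut.
Start: joints at [-83.892, 18.69, -11.035, 60.275, 0, 82.311], TCP at [0.131, -0.534, 0.231] pointing down, gripper open.
Joint ranges: [-152.03, 152.03], [-55.5, 102.48], [-74.3, 77.21], [-110.64, 120.58], [-84.22, 78.4], [-180, 180]. Speed limits (degrees/s): [147.25, 147.25, 180, 180, 180, 180].

INTERFACE

Orientations are given as [roll, pitch, yaw] about the fixed x, y, z axes, in that order (R = Rz(yaw) Ry(pitch) Rx(roll)).
In Python, from cell import env gives the robot as it stands.
- The arm moves only by the tool carry_out, never from a script. Its argument "deltas" is a list of rows, each an object of numbers: "x", "y", "z": the shift along the tool's x, y, z in m; "ax", "ay", "az": the turn, a rotation vector about the tool's x, y, z in degrees. In form: [{"x": .., "y": .., "z": .., "ax": .., "ay": .., "az": ..}, ...]. A call has exactly 8 rows; each row is the pose to reach, as a shift and turn from the pose commanded when the call began, along the tool's axes at that moment; what a row does not reach only later rows make up. A row lasts 1/12 s, in which the tool goes at most 41.7 mm and 7.16 degrees, less where a joint would pass 70% of its speed; a pose out of reach is approached as far as the arm can. A call with a gripper value outside its range is refused whole. "fingers" is the gripper command: -1 is shut, 1 is fully open, values between are in proportion, set as the call begins (left out, the last holds). The fingers move at their own pace and stop on an object; the grip force is fixed at half the most. Time passes only in rows, so rows that repeat a pose let the fingers close, or fill a call up. It gives the time, the measured TCP pose, the force, the opening and the grip force at its end, in the units of the state.
- env.get_state(): the state, without advancing time (a new reading comes with each control period).
- env.get_image(name): name is "scene" or "side" or "wrist"; returns (picture, depth): 420x560x3 uint8, red, green, blue; 420x560 float32, m along the optical axis (not along the pixel's ray), 0 where there is no reading.
- env.calibration(name): a dict with "mtx" (3x3 intrinsics, pixels), "xyz" and "rotation" of the camera in the world. Camera axes: x right, y up, looking along -z (the intrinsics and any distortion apply to the point x, -y, -z); pixel columns grow to the right and rows downward; lengths in m; the calibration is good to about 2 mm. A picture is of the moment at which its call begins: read the wrist's pose just before it. calibration takes no time and is no camera call; for the wrist camera it gives the pose at the moment of the call.
- env.hand_in(): hands the job in; it is judged then, once.
The state is a dict: "clock": time; "qpos": joint angles; "joint_velocities": joint speeds; "effort": joint torques, N m; "tcp_pos": TCP position; "tool_rot": TCP orientation; "contact_force": force on the tool from outside, world axes, zero at the start; "moment": the same for the moment, N m; "opening": opening from 0.0 (shut) to 1.0 (fully open); "grasp_force": force on a finger pad.
Only numpy, scipy, OpenCV 4.12 (cv2) and the standard library are available. Lean on these libraries where they do the work, as an engineer would, in place of code of your own. Each camera call takes 0.05 s, during which the arm holds its last target. There are 200 camera calls.

## Working session

There is one attempt and no reset: what is moved stays moved. The work goes in short steps, Python scripts to look and compute and a tool call to move; the robot and the scene stay as the last step left them, time stands still between calls to the robot, and variables do not carry over. Pictures are saved under pics/ and viewed, at most 10 in all, crops included, and the job is handed in when it is done.

Besides the shell and the picture viewer there is one more tool, called after "Request:" as a command line: name --argument value ..., lists and objects as JSON in quotes. carry_out: Moves the arm, as the interface text tells. Its arguments: {"type":"object","properties":{"deltas":{"type":"array","items":{"type":"object","properties":{"x":{"type":"number"},"y":{"type":"number"},"z":{"type":"number"},"ax":{"type":"number"},"ay":{"type":"number"},"az":{"type":"number"}}}},"fingers":{"type":"number"}},"required":["deltas"]}

```bash
mkdir -p pics; ls
cat > h.py <<'E'
import numpy as np, cv2
from cell import env
def cloud(n):
    c=env.calibration(n); im,d=env.get_image(n)
    K=np.array(c["mtx"]);R=np.array(c["rotation"]);t=np.array(c["xyz"])
    v,u=np.mgrid[0:d.shape[0],0:d.shape[1]]
    P=np.stack([(u-K[0,2])/K[0,0]*d,-(v-K[1,2])/K[1,1]*d,-d],-1)@R.T+t
    return im,d,P
E
python3 - <<'E'
from h import *
for n in("scene","side"):
    im,d,P=cloud(n); cv2.imwrite(f"pics/{n}0.png",im[:,:,::-1]); np.savez(f"{n}0.npz",im=im,d=d,P=P); c=env.calibration(n); print({k:(v if k!='mtx' else v) for k,v in c.items()})
print(env.get_state())
E
```

```text
picsTraceback (most recent call last):
  File "<stdin>", line 3, in <module>
  File "h.py", line 7, in cloud
    P=np.stack([(u-K[0,2])/K[0,0]*d,-(v-K[1,2])/K[1,1]*d,-d],-1)@R.T+t
      ~~~~~~~~~~~~~~~~~~~~~~~~~~~~~~~~~~~~~~~~~~~~~~~~~~~~~~~~~~~~~~^~
ValueError: operands could not be broadcast together with shapes (420,560) (3,)
```

```bash
sed -i 's/R=np.array(c\["rotation"\])/R=Rot.from_euler("xyz",c["rotation"],degrees=True).as_matrix()/; 1a from scipy.spatial.transform import Rotation as Rot' h.py
python3 - <<'E'
from h import *
for n in("scene","side"):
    print(env.calibration(n))
    im,d,P=cloud(n); cv2.imwrite(f"pics/{n}0.png",im[:,:,::-1]); np.savez(f"{n}0.npz",im=im,d=d,P=P)
    print((d>0).mean(), [P[r,c].round(3) for r,c in((210,280),(400,280),(400,50))])
print(env.get_state())
E
```

```text
{'mtx': array([[443.06064079,   0.        , 279.69931869],
       [  0.        , 443.06064079, 207.03007441],
       [  0.        ,   0.        ,   1.        ]]), 'xyz': array([ 0.88620331, -0.49287324,  1.14657476]), 'rotation': array([29.7533001 , -0.42275624, 38.78406857])}
0.9960331632653061 [array([0.49 , 0.015, 0.003]), array([ 0.815, -0.39 , -0.001]), array([ 0.389, -0.733,  0.001])]
{'mtx': array([[387.04149941,   0.        , 277.5750931 ],
       [  0.        , 387.04149941, 208.90337258],
       [  0.        ,   0.        ,   1.        ]]), 'xyz': array([0.03243212, 0.70330097, 0.99966357]), 'rotation': array([  44.82854025,   -0.55286199, -145.68321998])}
0.9960586734693877 [array([ 0.573, -0.121,  0.002]), array([0.208, 0.418, 0.003]), array([0.667, 0.734, 0.004])]
{'clock': 0.15, 'qpos': array([-8.38924191e+01,  1.87238662e+01, -1.10776751e+01,  6.02744382e+01,
       -2.00774243e-03,  8.23115571e+01]), 'joint_velocities': array([-0.00063949, -0.16056448,  0.13515937,  0.03961638, -0.05274815,
       -0.02689663]), 'effort': array([ 1.25844552e-03, -4.43703675e+01,  2.62664866e+01,  1.03834292e-02,
       -1.76382514e-04,  5.98078728e-06]), 'tcp_pos': array([ 0.13111663, -0.53369707,  0.23067576]), 'tool_rot': array([-1.79924435e+02, -8.17531162e-03,  1.37960197e+01]), 'contact_force': array([ 0.55672786, -0.44755295,  0.09938061]), 'moment': array([ 0.0030951 , -0.01910081,  0.02758528]), 'grasp_force': 0.0, 'opening': 1.0017476587090808}
```

View pics/scene0.png

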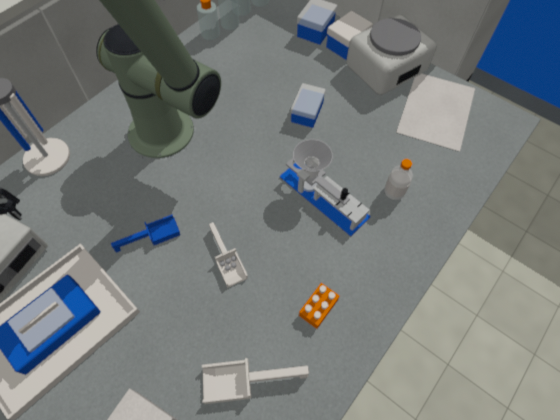

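View pics/side0.png

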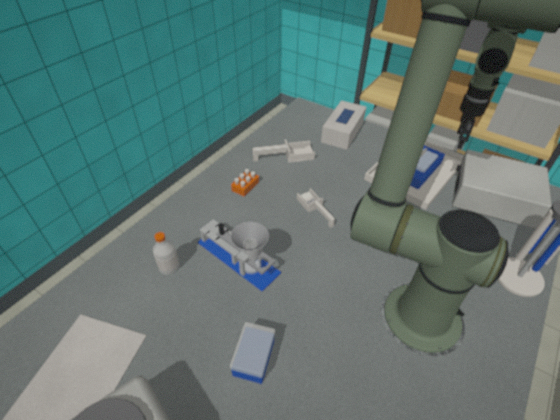

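In the scene view there are three scoop-like things. The blue one at (145,235) must be left. Of the two white ones, (228,258) is small and holds balls, and (250,380) is larger, so the small one at (228,258) is meant. The funnel mouth is at (313,157), the knob at (345,194) and the orange rack at (320,305). The bottle is at (400,180) and the tip box at (308,105).

Run:
```python
from h import *
D=np.load("scene0.npz");im,P=D["im"],D["P"]
crop=cv2.resize(im[130:300,190:390],None,fx=4,fy=3.5,interpolation=cv2.INTER_CUBIC)
cv2.imwrite("pics/crop.png",cv2.resize(im[130:300,190:390],(700,595),interpolation=cv2.INTER_CUBIC)[:,:,::-1])
hsv=cv2.cvtColor(im,cv2.COLOR_RGB2HSV)
# scoop
m=np.zeros(im.shape[:2],bool); m[215:295,200:255]=1
s=m&(P[...,2]>.008)
pts=P[s]; print("scoop n",len(pts))
r=cv2.minAreaRect(pts[:,:2].astype(np.float32)); print(r)
h=pts[(pts[:,2]>.032)]
# handle: points far along axis
c,v=pts[:,:2].mean(0),np.linalg.svd(pts[:,:2]-pts[:,:2].mean(0),full_matrices=0)[2][0]
a=(pts[:,:2]-c)@v; b=(pts[:,:2]-c)@np.array([-v[1],v[0]])
print(c,v,np.percentile(a,[0,1,99,100]))
for lo in np.arange(-.12,.12,.01):
    k=(a>lo)&(a<lo+.01)
    if k.sum(): print(round(lo,3),k.sum(),b[k].min().round(3),b[k].max().round(3),pts[k,2].max().round(3),np.median(pts[k,2]).round(3))
# funnel rim
m[:]=0; m[130:195,280:345]=1
for n in("scene","side"):
    D=np.load(n+"0.npz");Q=D["P"];Z=Q[...,2]
    if n=="side": m[:]=0; m[215:262,225:280]=1
    f=Q[m&(Z>.145)&(Z<.165)]; e=cv2.minEnclosingCircle(f[:,:2].astype(np.float32)); print(n,"funnel",len(f),e,f[:,2].max(), cv2.fitEllipse(cv2.convexHull(f[:,:2].astype(np.float32))))
# blue foot plate
D=np.load("scene0.npz");im,P=D["im"],D["P"]
b=(hsv[...,0]>100)&(hsv[...,0]<130)&(hsv[...,1]>150)
w=np.zeros_like(b); w[150:240,270:380]=1
q=P[b&w&(abs(P[...,2]-.008)<.012)]
r=cv2.minAreaRect(q[:,:2].astype(np.float32));print("plate",r,cv2.boxPoints(r))
k=w&(im.max(2)<50)&(P[...,2]>.09); print("knob",k.sum(),P[k].mean(0),P[k][:,2].max(),np.argwhere(k).mean(0))
t=w&(P[...,2]>.09)&(P[...,0]>.55);
```

```text
scoop n 630
((0.6449504494667053, -0.30370625853538513), (0.06845245510339737, 0.6093135476112366), 58.309844970703125)
[ 0.48848638 -0.21279704] [-0.83678573  0.54753049] [-0.48615412 -0.48615412  0.11880438  0.12333882]
-0.07 2 0.017 0.018 0.02 0.015
-0.06 51 -0.04 0.02 0.03 0.011
-0.05 37 -0.039 0.021 0.03 0.012
-0.04 11 -0.037 0.022 0.027 0.024
-0.03 16 -0.037 0.024 0.029 0.024
-0.02 45 -0.035 0.026 0.03 0.018
-0.01 38 -0.034 0.027 0.028 0.018
-0.0 72 -0.032 0.028 0.031 0.016
0.01 100 -0.03 0.03 0.042 0.022
0.02 68 -0.029 0.028 0.045 0.036
0.03 19 -0.004 0.01 0.043 0.04
0.04 17 -0.004 0.011 0.043 0.038
0.05 21 -0.003 0.012 0.044 0.038
0.06 18 -0.0 0.013 0.043 0.039
0.07 17 0.001 0.016 0.043 0.039
0.08 15 0.003 0.016 0.043 0.039
0.09 21 0.003 0.018 0.041 0.038
0.1 16 0.006 0.019 0.042 0.041
0.11 20 0.007 0.021 0.043 0.039
scene funnel 360 ((0.5019094347953796, 0.1401054412126541), 0.05669061094522476) 0.1585359624377315 ((0.5020286440849304, 0.14034247398376465), (0.10896975547075272, 0.1126486137509346), 47.00645446777344)
side funnel 373 ((0.5064261555671692, 0.14011099934577942), 0.05740972235798836) 0.16206320005249475 ((0.5060336589813232, 0.14069338142871857), (0.11014342308044434, 0.11258574575185776), 48.35936737060547)
plate ((0.5618893504142761, 0.13155825436115265), (0.08987528085708618, 0.2892136573791504), 84.73013305664062) [[0.41376638 0.10009225]
 [0.70175755 0.07352887]
 [0.7100123  0.16302426]
 [0.42202115 0.18958764]]
knob 40 [0.62947035 0.12262705 0.10616879] 0.11608751450898169 [192.825 344.125]
```

View pics/crop.png

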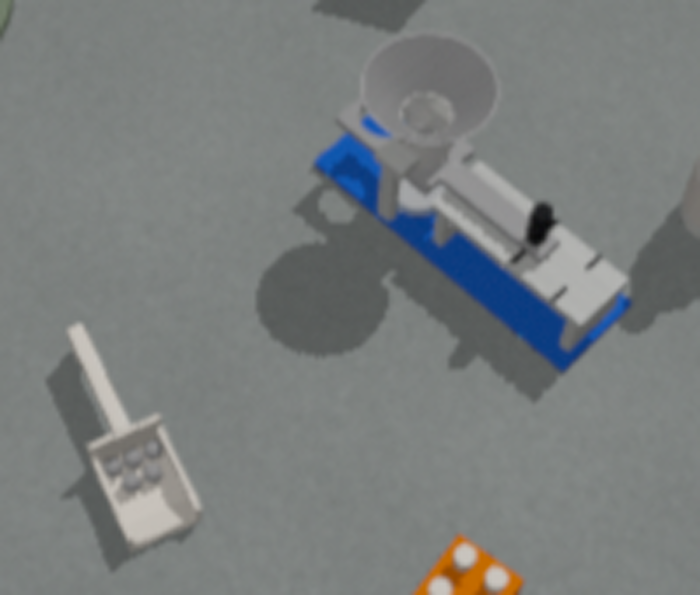

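The crop confirms it: the small white scoop holds five grey balls near its back wall, and its handle points to the upper left. Next I fit the scoop's axis and write the move helper.

```bash
cat >> h.py <<'E'
def go(pos,rpy):
    """delta in tool axes from the present pose to a TCP target"""
    s=env.get_state(); R0=Rot.from_euler("xyz",s["tool_rot"],degrees=True)
    d=R0.inv().apply(np.array(pos)-s["tcp_pos"]); a=(R0.inv()*Rot.from_euler("xyz",rpy,degrees=True)).as_rotvec(degrees=True)
    print("delta",d.round(4),"turn",a.round(2))
def scoop(P,box,zmax=.06):
    """fit scoop: centre, yaw from handle (top) points; box=(r0,r1,c0,c1)"""
    m=np.zeros(P.shape[:2],bool); m[box[0]:box[1],box[2]:box[3]]=1
    p=P[m&(P[...,2]>.008)&(P[...,2]<zmax)]
    r=cv2.minAreaRect(p[:,:2].astype(np.float32)); return p
E
python3 - <<'E'
from h import *
D=np.load("scene0.npz");P=D["P"]
p=scoop(P,(215,295,200,255)); p=p[np.linalg.norm(p[:,:2]-[.47,-.2],axis=1)<.2]
x=np.array([np.cos(np.radians(-25.4)),np.sin(np.radians(-25.4))]);y=np.array([-x[1],x[0]])
a=p[:,:2]@x;b=p[:,:2]@y
top=p[:,2]>.034
hd=top&(a<np.percentile(a,[45])[0]); 
ah=a[top];bh=b[top]; k=ah<ah.max()-.02
k2=abs(bh-np.median(bh))<.012
f=np.polyfit(ah[k2],bh[k2],1); print("resid yaw",np.degrees(f[0]))
print("a",a.min(),a.max(),"b handle",np.median(bh[k2]),"pan b",b[~top].min(),b[~top].max())
a0=(a.min()+.142+a.max()-.040)/2; b0=np.median(bh[k2])
c=x*a0+y*b0; print("scoop centre",c,a.max()-a.min()); g=c-.085*x; print("grip",g)
go([g[0],g[1],.12],[180,0,154.6])
E
```

```text
resid yaw 0.3135069464923564
a 0.40774638494142246 0.5918562255864648 b handle 0.019620571465146824 pan b -0.009998483881791724 0.050355684680316024
scoop centre [ 0.50597421 -0.21853408] 0.18410984064504232
grip [ 0.42919071 -0.18207459]
delta [ 0.3733 -0.2703  0.1111] turn [-2.000e-02 -1.000e-01 -1.408e+02]
```

Request:
carry_out --deltas '[{"x":0.373,"y":-0.27,"z":0.06,"az":-140.8},{"x":0.373,"y":-0.27,"z":0.06,"az":-140.8},{"x":0.373,"y":-0.27,"z":0.06,"az":-140.8},{"x":0.373,"y":-0.27,"z":0.06,"az":-140.8},{"x":0.373,"y":-0.27,"z":0.06,"az":-140.8},{"x":0.373,"y":-0.27,"z":0.06,"az":-140.8},{"x":0.373,"y":-0.27,"z":0.06,"az":-140.8},{"x":0.373,"y":-0.27,"z":0.06,"az":-140.8}]' --fingers 1

```text
$.deltas[0]: bad value
```

```bash
python3 -c "
from h import *
go([.4292,-.1821,.12],[180,0,154.6])"
```

```text
delta [ 0.3733 -0.2702  0.1111] turn [-2.000e-02 -1.000e-01 -1.408e+02]
```

Request:
carry_out --deltas '[{"x":0.04,"y":-0.03,"z":0.0,"ax":0,"ay":0,"az":-7},{"x":0.08,"y":-0.06,"z":0.01,"ax":0,"ay":0,"az":-14},{"x":0.12,"y":-0.09,"z":0.02,"ax":0,"ay":0,"az":-21},{"x":0.16,"y":-0.12,"z":0.03,"ax":0,"ay":0,"az":-28},{"x":0.2,"y":-0.15,"z":0.04,"ax":0,"ay":0,"az":-35},{"x":0.24,"y":-0.17,"z":0.04,"ax":0,"ay":0,"az":-42},{"x":0.27,"y":-0.2,"z":0.05,"ax":0,"ay":0,"az":-49},{"x":0.3,"y":-0.22,"z":0.05,"ax":0,"ay":0,"az":-56}]' --fingers 1

```text
clock: 0.82
tcp_pos: [0.3431, -0.2797, 0.1847]
tool_rot: [-180.0, -0.0, 70.1]
contact_force: [1.7, -0.2, 0.2]
opening: 1.003
grasp_force: 0.0
```

```bash
python3 -c "
from h import *
go([.4292,-.1821,.12],[180,0,154.6])"
```

```text
delta [0.121  0.0478 0.0647] turn [-1.000e-02 -4.000e-02 -8.449e+01]
```

Request:
carry_out --deltas '[{"x":0.02,"y":0.01,"z":0.01,"ax":0,"ay":0,"az":-84.5},{"x":0.04,"y":0.02,"z":0.02,"ax":0,"ay":0,"az":-84.5},{"x":0.06,"y":0.03,"z":0.03,"ax":0,"ay":0,"az":-84.5},{"x":0.08,"y":0.04,"z":0.04,"ax":0,"ay":0,"az":-84.5},{"x":0.1,"y":0.045,"z":0.05,"ax":0,"ay":0,"az":-84.5},{"x":0.121,"y":0.048,"z":0.065,"ax":0,"ay":0,"az":-84.5},{"x":0.121,"y":0.048,"z":0.065,"ax":0,"ay":0,"az":-84.5},{"x":0.121,"y":0.048,"z":0.065,"ax":0,"ay":0,"az":-84.5}]'

```text
clock: 1.48
tcp_pos: [0.4289, -0.1829, 0.1191]
tool_rot: [-179.9, -0.2, 127.6]
contact_force: [0.1, 0.4, 0.3]
opening: 1.0
grasp_force: 0.0
```

```bash
python3 -c "
from h import *
go([.4292,-.1821,.014],[180,0,154.9])"
```

```text
delta [0.0002 0.0008 0.1051] turn [-2.000e-02 -1.600e-01 -2.731e+01]
```

Request:
carry_out --deltas '[{"x":0,"y":0.001,"z":0.01,"ax":0,"ay":0,"az":-27.3},{"x":0,"y":0.001,"z":0.02,"ax":0,"ay":0,"az":-27.3},{"x":0,"y":0.001,"z":0.03,"ax":0,"ay":0,"az":-27.3},{"x":0,"y":0.001,"z":0.045,"ax":0,"ay":0,"az":-27.3},{"x":0,"y":0.001,"z":0.065,"ax":0,"ay":0,"az":-27.3},{"x":0,"y":0.001,"z":0.085,"ax":0,"ay":0,"az":-27.3},{"x":0,"y":0.001,"z":0.1,"ax":0,"ay":0,"az":-27.3},{"x":0,"y":0.001,"z":0.105,"ax":0,"ay":0,"az":-27.3}]'

```text
clock: 2.15
tcp_pos: [0.4287, -0.1832, 0.0133]
tool_rot: [180.0, -0.2, 154.4]
contact_force: [0.4, 0.4, 0.3]
opening: 0.998
grasp_force: 0.0
```

Request:
carry_out --deltas '[{"x":0,"y":0,"z":0,"ax":0,"ay":0,"az":0},{"x":0,"y":0,"z":0,"ax":0,"ay":0,"az":0},{"x":0,"y":0,"z":0,"ax":0,"ay":0,"az":0},{"x":0,"y":0,"z":0,"ax":0,"ay":0,"az":0},{"x":0,"y":0,"z":0,"ax":0,"ay":0,"az":0},{"x":0,"y":0,"z":0,"ax":0,"ay":0,"az":0},{"x":0,"y":0,"z":0,"ax":0,"ay":0,"az":0},{"x":0,"y":0,"z":0,"ax":0,"ay":0,"az":0}]' --fingers -1

```text
clock: 2.82
tcp_pos: [0.431, -0.1842, 0.0162]
tool_rot: [180.0, 0.1, 154.4]
contact_force: [-0.2, 0.9, 5.3]
opening: 0.146
grasp_force: 59.1
```

Request:
carry_out --deltas '[{"x":0,"y":0,"z":-0.004,"ax":0,"ay":0,"az":0},{"x":0,"y":0,"z":-0.014,"ax":0,"ay":0,"az":0},{"x":0,"y":0,"z":-0.03,"ax":0,"ay":0,"az":0},{"x":0,"y":0,"z":-0.055,"ax":0,"ay":0,"az":0},{"x":0,"y":0,"z":-0.08,"ax":0,"ay":0,"az":0},{"x":0,"y":0,"z":-0.105,"ax":0,"ay":0,"az":0},{"x":0,"y":0,"z":-0.12,"ax":0,"ay":0,"az":0},{"x":0,"y":0,"z":-0.125,"ax":0,"ay":0,"az":0}]'

```text
clock: 3.48
tcp_pos: [0.4312, -0.1848, 0.1429]
tool_rot: [-180.0, 0.2, 154.4]
contact_force: [-0.0, 0.4, -2.2]
opening: 0.147
grasp_force: 58.2
```

Run:
```python
from h import *
s=env.get_state(); print(s["tcp_pos"],s["tool_rot"],s["qpos"].round(1),s["opening"],s["contact_force"])
a=[]
for n in("scene","side"):
    im,d,P=cloud(n); np.savez(f"{n}1.npz",im=im,d=d,P=P); a.append(im)
    # region in tool frame
    R=Rot.from_euler("xyz",s["tool_rot"],degrees=True); Q=R.inv().apply(P.reshape(-1,3)-s["tcp_pos"]).reshape(P.shape)
    m=(Q[...,0]>-.2)&(Q[...,0]<-.02)&(abs(Q[...,1])<.045)&(abs(Q[...,2])<.035)
    q=Q[m]; print(n,m.sum())
    for lo in np.arange(-.16,-.02,.01):
        k=(q[:,0]>lo)&(q[:,0]<=lo+.01)
        if k.sum(): print(round(lo,2),k.sum(),q[k].min(0).round(3),q[k].max(0).round(3))
cv2.imwrite("pics/lift.png",np.hstack([cv2.resize(a[0][100:320,130:400],(400,326)),cv2.resize(a[1][100:300,200:445],(400,326))])[:,:,::-1])
```

```text
[ 0.43122064 -0.18481298  0.14289451] [-179.96451834    0.21357148  154.3868957 ] [-32.2  15.  -30.5  44.3  -0.   -6.6] 0.14726387359120943 [-0.04238939  0.35481028 -2.2214828 ]
scene 963
-0.13 65 [-0.124 -0.03  -0.01 ] [-0.12   0.03   0.019]
-0.12 87 [-0.12  -0.03  -0.012] [-0.11   0.029  0.017]
-0.11 81 [-0.11  -0.03  -0.011] [-0.1    0.03   0.016]
-0.1 100 [-0.1   -0.03  -0.013] [-0.09   0.03   0.018]
-0.09 93 [-0.09  -0.03  -0.013] [-0.08   0.029  0.018]
-0.08 117 [-0.08  -0.031 -0.012] [-0.07   0.029  0.017]
-0.07 98 [-0.07  -0.031 -0.012] [-0.06   0.029  0.017]
-0.06 91 [-0.06  -0.031 -0.013] [-0.05   0.03   0.016]
-0.05 185 [-0.05  -0.031 -0.027] [-0.041  0.029  0.015]
-0.04 23 [-0.04  -0.008 -0.026] [-0.031  0.01  -0.017]
-0.03 23 [-0.03  -0.008 -0.026] [-0.021  0.006 -0.014]
side 254
-0.13 28 [-0.127 -0.026 -0.013] [-0.121  0.033  0.009]
-0.12 43 [-0.119 -0.03  -0.014] [-0.11   0.034  0.013]
-0.11 30 [-0.11  -0.027 -0.013] [-0.101  0.033  0.015]
-0.1 19 [-0.1   -0.022 -0.014] [-0.09   0.034  0.012]
-0.09 14 [-0.09  -0.006 -0.014] [-0.08   0.033  0.012]
-0.08 28 [-0.08  -0.026 -0.013] [-0.071  0.032  0.014]
-0.07 11 [-0.069  0.018 -0.014] [-0.062  0.033  0.014]
-0.06 18 [-0.06   0.028 -0.015] [-0.051  0.033  0.012]
-0.05 63 [-0.05  -0.004 -0.026] [-0.042  0.032  0.016]
```

View pics/lift.png

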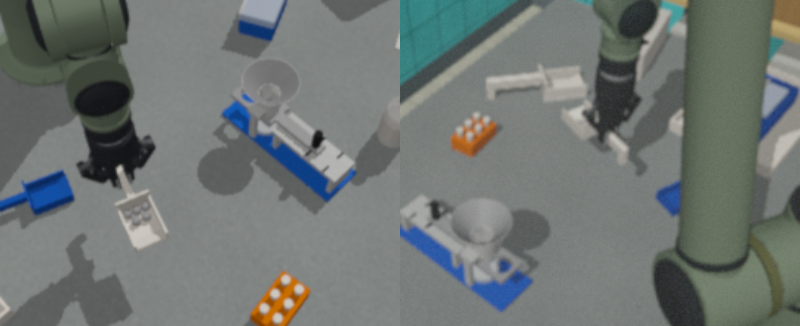

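The picture shows the scoop gripped and level with the five balls in it. Its lip sits at about (-0.125, 0, 0.001) in the tool frame.

```bash
cat >> h.py <<'E'
F=np.array([.504,.1405]); L=np.array([-.125,0,.001])
def pour(psi,tilt,back,z):
    R=Rot.from_euler("z",psi+180,degrees=True)*Rot.from_euler("x",180,degrees=True)*Rot.from_euler("y",tilt,degrees=True)
    c=np.radians(psi); lip=np.r_[F-back*np.array([np.cos(c),np.sin(c)]),z]
    return lip-R.apply(L),R.as_euler("xyz",degrees=True)
E
python3 - <<'E'
from h import *
p,r=pour(75,0,.022,.19);print(p,r);go(p,r)
E
```

```text
[ 0.4659536 -0.0014911  0.191    ] [ 180.    0. -105.]
delta [ 0.047   0.1802 -0.0501] turn [-1.0000e-01  5.0000e-02 -1.0061e+02]
```

Request:
carry_out --deltas '[{"x":0.0,"y":0.002,"z":-0.004,"ax":0,"ay":0,"az":-1},{"x":0.001,"y":0.008,"z":-0.012,"ax":0,"ay":0,"az":-4},{"x":0.004,"y":0.018,"z":-0.02,"ax":0,"ay":0,"az":-9},{"x":0.008,"y":0.03,"z":-0.03,"ax":0,"ay":0,"az":-15},{"x":0.012,"y":0.043,"z":-0.038,"ax":0,"ay":0,"az":-21},{"x":0.015,"y":0.056,"z":-0.044,"ax":0,"ay":0,"az":-27},{"x":0.018,"y":0.069,"z":-0.048,"ax":0,"ay":0,"az":-33},{"x":0.021,"y":0.082,"z":-0.05,"ax":0,"ay":0,"az":-39}]'

```text
clock: 4.25
tcp_pos: [0.4461, -0.1001, 0.1895]
tool_rot: [179.9, -0.1, -166.3]
contact_force: [0.2, 0.2, -2.7]
opening: 0.152
grasp_force: 58.3
```

Run:
```python
from h import *
p,r=pour(75,0,.022,.19);go(p,r)
```

```text
delta [-0.0427  0.0911 -0.0015] turn [ 1.200e-01 -6.000e-02 -6.127e+01]
```

Request:
carry_out --deltas '[{"x":-0.003,"y":0.012,"z":-0.001,"ax":0,"ay":0,"az":-6},{"x":-0.007,"y":0.024,"z":-0.001,"ax":0,"ay":0,"az":-12},{"x":-0.012,"y":0.036,"z":-0.001,"ax":0,"ay":0,"az":-18},{"x":-0.017,"y":0.048,"z":-0.001,"ax":0,"ay":0,"az":-24},{"x":-0.022,"y":0.058,"z":-0.001,"ax":0,"ay":0,"az":-30},{"x":-0.027,"y":0.067,"z":-0.001,"ax":0,"ay":0,"az":-36},{"x":-0.032,"y":0.074,"z":-0.001,"ax":0,"ay":0,"az":-42},{"x":-0.036,"y":0.08,"z":-0.001,"ax":0,"ay":0,"az":-47}]'

```text
clock: 4.92
tcp_pos: [0.4622, -0.014, 0.1898]
tool_rot: [179.8, -0.1, -119.2]
contact_force: [-0.2, -0.2, -2.2]
opening: 0.149
grasp_force: 58.3
```

Run:
```python
from h import *
p,r=pour(75,0,.022,.19);go(p,r)
```

```text
delta [-0.0127  0.0029 -0.0012] turn [  0.18  -0.04 -14.25]
```

Request:
carry_out --deltas '[{"x":-0.003,"y":0.001,"z":-0.001,"ax":0,"ay":0,"az":-4},{"x":-0.006,"y":0.002,"z":-0.001,"ax":0,"ay":0,"az":-8},{"x":-0.009,"y":0.003,"z":-0.001,"ax":0,"ay":0,"az":-11},{"x":-0.012,"y":0.003,"z":-0.001,"ax":0,"ay":0,"az":-13.5},{"x":-0.0127,"y":0.003,"z":-0.001,"ax":0,"ay":0,"az":-14.3},{"x":-0.0127,"y":0.003,"z":-0.001,"ax":0,"ay":0,"az":-14.3},{"x":-0.0127,"y":0.003,"z":-0.001,"ax":0,"ay":0,"az":-14.3},{"x":-0.0127,"y":0.003,"z":-0.001,"ax":0,"ay":0,"az":-14.3}]'

```text
clock: 5.58
tcp_pos: [0.4665, -0.0025, 0.1919]
tool_rot: [179.9, -0.0, -105.3]
contact_force: [0.7, -0.6, -2.5]
opening: 0.152
grasp_force: 58.2
```

Run:
```python
from h import *
s=env.get_state(); print(s["tcp_pos"],s["tool_rot"],s["qpos"].round(1))
im,d,P=cloud("scene"); 
cv2.imwrite("pics/pre.png",cv2.resize(im[80:270,200:440],(720,570))[:,:,::-1])
R=Rot.from_euler("xyz",s["tool_rot"],degrees=True); Q=R.inv().apply(P.reshape(-1,3)-s["tcp_pos"]).reshape(P.shape)
m=(Q[...,0]>-.15)&(Q[...,0]<-.05)&(abs(Q[...,1])<.045)&(abs(Q[...,2])<.018); print(Q[m].min(0),Q[m].max(0))
for t,z in((8,.187),(16,.183),(22,.178),(28,.174),(34,.17),(40,.166),(46,.162),(50,.16),(54,.16)):
    p,r=pour(75,t,.022,z);print(t);go(p,r)
```

```text
[ 0.46648822 -0.00245214  0.19186419] [ 1.79945102e+02 -1.49129576e-02 -1.05341923e+02] [ -9.4  11.9 -26.5  51.7  -0.  -84. ]
[-0.1215124  -0.02939649 -0.01361753] [-0.0508914   0.03381869  0.01787553]
8
delta [-0.0022  0.0009 -0.0134] turn [ 0.06  7.99 -0.34]
16
delta [-0.0059  0.001  -0.0264] turn [ 0.08 15.99 -0.33]
22
delta [-0.0103  0.001  -0.0337] turn [ 0.1  21.99 -0.33]
28
delta [-0.0159  0.001  -0.0415] turn [ 0.12 27.99 -0.33]
34
delta [-0.0227  0.0011 -0.0487] turn [ 0.13 33.99 -0.32]
40
delta [-0.0307  0.0011 -0.0551] turn [ 0.15 39.99 -0.32]
46
delta [-0.0397  0.0012 -0.0606] turn [ 0.17 45.99 -0.31]
50
delta [-0.0462  0.0012 -0.0644] turn [ 0.18 49.99 -0.3 ]
54
delta [-0.0531  0.0013 -0.0697] turn [ 0.19 53.99 -0.3 ]
```

View pics/pre.png

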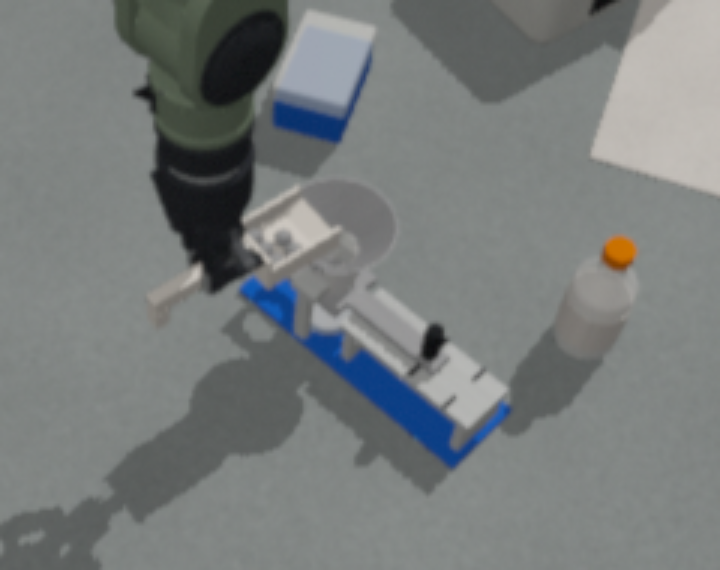

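The picture shows the scoop's lip over the back half of the funnel mouth. I'll tip slowly so the balls first gather at the ramp.

Request:
carry_out --deltas '[{"x":-0.0003,"y":0.001,"z":-0.003,"ax":0,"ay":2,"az":-0.3},{"x":-0.001,"y":0.001,"z":-0.007,"ax":0,"ay":4,"az":-0.3},{"x":-0.0016,"y":0.001,"z":-0.01,"ax":0,"ay":6,"az":-0.3},{"x":-0.0022,"y":0.001,"z":-0.0134,"ax":0,"ay":8,"az":-0.3},{"x":-0.003,"y":0.001,"z":-0.0165,"ax":0,"ay":10,"az":-0.3},{"x":-0.004,"y":0.001,"z":-0.02,"ax":0,"ay":12,"az":-0.3},{"x":-0.005,"y":0.001,"z":-0.023,"ax":0,"ay":14,"az":-0.3},{"x":-0.0059,"y":0.001,"z":-0.0264,"ax":0,"ay":16,"az":-0.3}]'

```text
clock: 6.3
tcp_pos: [0.4675, 0.0036, 0.2189]
tool_rot: [180.0, -16.1, -105.0]
contact_force: [-0.6, -0.2, -1.5]
opening: 0.15
grasp_force: 58.3
```

Run:
```python
from h import *
for t,z in((22,.178),(28,.174),(34,.17),(40,.166)):
    p,r=pour(75,t,.022,z);print(t);go(p,r)
```

```text
22
delta [-0.0021  0.0002 -0.0077] turn [ 0.04  5.93 -0.03]
28
delta [-0.0053  0.0002 -0.0168] turn [ 0.04 11.93 -0.03]
34
delta [-0.0099  0.0002 -0.0256] turn [ 0.04 17.93 -0.03]
40
delta [-0.0158  0.0002 -0.0339] turn [ 0.04 23.93 -0.03]
```

Request:
carry_out --deltas '[{"x":-0.001,"y":0,"z":-0.004,"ax":0,"ay":3,"az":0},{"x":-0.002,"y":0,"z":-0.008,"ax":0,"ay":6,"az":0},{"x":-0.0035,"y":0,"z":-0.0125,"ax":0,"ay":9,"az":0},{"x":-0.005,"y":0,"z":-0.017,"ax":0,"ay":12,"az":0},{"x":-0.0075,"y":0,"z":-0.021,"ax":0,"ay":15,"az":0},{"x":-0.01,"y":0,"z":-0.0255,"ax":0,"ay":18,"az":0},{"x":-0.013,"y":0,"z":-0.03,"ax":0,"ay":21,"az":0},{"x":-0.016,"y":0,"z":-0.034,"ax":0,"ay":24,"az":0}]'

```text
clock: 6.97
tcp_pos: [0.4743, 0.0279, 0.2473]
tool_rot: [-180.0, -40.1, -105.1]
contact_force: [0.5, -0.0, -1.2]
opening: 0.145
grasp_force: 58.4
```

Run:
```python
from h import *
for t,z in((46,.164),(54,.162)):
    p,r=pour(75,t,.022,z);print(t);go(p,r)
```

```text
46
delta [-0.0016  0.0005 -0.0109] turn [ 0.01  5.94 -0.06]
54
delta [-0.0061  0.0005 -0.0266] turn [ 1.000e-02  1.394e+01 -6.000e-02]
```

Request:
carry_out --deltas '[{"x":-0.001,"y":0,"z":-0.005,"ax":0,"ay":3,"az":0},{"x":-0.0016,"y":0,"z":-0.011,"ax":0,"ay":6,"az":0},{"x":-0.003,"y":0,"z":-0.017,"ax":0,"ay":9,"az":0},{"x":-0.005,"y":0,"z":-0.022,"ax":0,"ay":12,"az":0},{"x":-0.006,"y":0,"z":-0.0266,"ax":0,"ay":14,"az":0},{"x":-0.006,"y":0,"z":-0.0266,"ax":0,"ay":14,"az":0},{"x":-0.006,"y":0,"z":-0.0266,"ax":0,"ay":14,"az":0},{"x":-0.006,"y":0,"z":-0.0266,"ax":0,"ay":14,"az":0}]'

```text
clock: 7.63
tcp_pos: [0.4797, 0.0483, 0.2634]
tool_rot: [-180.0, -53.9, -105.1]
contact_force: [-0.5, -0.6, -1.3]
opening: 0.154
grasp_force: 58.5
```

Run:
```python
from h import *
s=env.get_state(); print(s["contact_force"],s["tcp_pos"])
a=cloud("scene")[0][100:230,240:390]; b=cloud("side")[0][190:300,180:320]
cv2.imwrite("pics/tip.png",np.hstack([cv2.resize(a,(400,347)),cv2.resize(b,(400,347))])[:,:,::-1])
go([s["tcp_pos"][0],s["tcp_pos"][1]-.06,.26],[180,0,-105])
```

```text
[-0.53832334 -0.60228763 -1.30565915] [0.47967512 0.04829477 0.26342453]
delta [ 0.0307 -0.0157  0.0489] turn [ 1.000e-02 -5.392e+01 -8.000e-02]
```

View pics/tip.png

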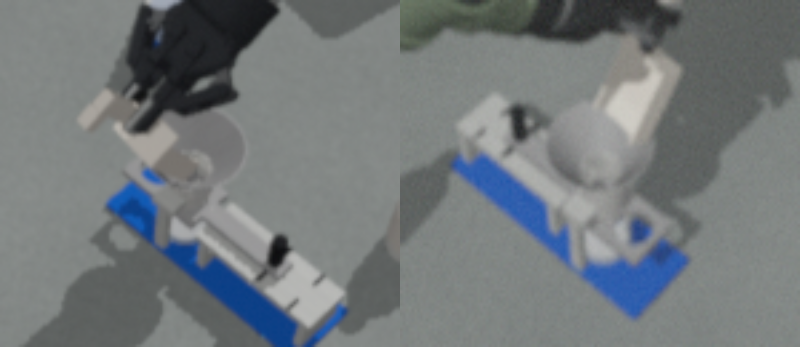

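In the picture the scoop is tipped, the pan is empty, and the wrist load has dropped by about 0.85 N, which is five balls. Now I level the scoop, back off and carry it back.

Request:
carry_out --deltas '[{"x":0.0,"y":0,"z":0.0,"ax":0,"ay":-7,"az":0},{"x":0.004,"y":-0.002,"z":0.007,"ax":0,"ay":-14,"az":0},{"x":0.01,"y":-0.005,"z":0.015,"ax":0,"ay":-21,"az":0},{"x":0.015,"y":-0.008,"z":0.025,"ax":0,"ay":-28,"az":0},{"x":0.02,"y":-0.01,"z":0.032,"ax":0,"ay":-35,"az":0},{"x":0.025,"y":-0.013,"z":0.04,"ax":0,"ay":-42,"az":0},{"x":0.03,"y":-0.015,"z":0.048,"ax":0,"ay":-48,"az":0},{"x":0.03,"y":-0.016,"z":0.049,"ax":0,"ay":-53.9,"az":0}]'

```text
clock: 8.4
tcp_pos: [0.4801, -0.013, 0.2611]
tool_rot: [-179.7, 0.1, -105.1]
contact_force: [-0.5, -0.2, -2.0]
opening: 0.152
grasp_force: 58.4
```

Run:
```python
from h import *
s=env.get_state(); R=Rot.from_euler("xyz",s["tool_rot"],degrees=True)
im,d,P=cloud("scene"); Q=R.inv().apply(P.reshape(-1,3)-s["tcp_pos"]).reshape(P.shape)
m=(Q[...,0]>-.15)&(Q[...,0]<-.045)&(abs(Q[...,1])<.045)&(abs(Q[...,2])<.04); q=Q[m]; print(m.sum(),q.min(0),q.max(0))
w=q[q[:,0]>-.12]; 
for x in(-.12,-.1,-.08,-.06):
    k=abs(q[:,0]-x)<.01; print(x,np.percentile(q[k,2],[3,97]).round(4))
f=(np.linalg.norm(P[...,:2]-F,axis=2)<.05); zz=P[f&(P[...,2]<.16)]; print("funnel px",f.sum())
go([.42,-.20,.15],[180,0,154.4])
```

```text
643 [-0.12260193 -0.02921367 -0.02449397] [-0.04507589  0.0332195   0.02185183]
-0.12 [-0.0089  0.014 ]
-0.1 [-0.0103  0.0148]
-0.08 [-0.0106  0.0162]
-0.06 [-0.0103  0.0145]
funnel px 1357
delta [0.1944 0.009  0.11  ] turn [ -0.     0.38 100.24]
```

Request:
carry_out --deltas '[{"x":0.02,"y":0.001,"z":0.0,"ax":0,"ay":0,"az":7},{"x":0.05,"y":0.002,"z":0.01,"ax":0,"ay":0,"az":14},{"x":0.085,"y":0.004,"z":0.02,"ax":0,"ay":0,"az":21},{"x":0.12,"y":0.006,"z":0.04,"ax":0,"ay":0,"az":28},{"x":0.15,"y":0.007,"z":0.06,"ax":0,"ay":0,"az":35},{"x":0.17,"y":0.008,"z":0.08,"ax":0,"ay":0,"az":42},{"x":0.185,"y":0.009,"z":0.1,"ax":0,"ay":0,"az":49},{"x":0.194,"y":0.009,"z":0.11,"ax":0,"ay":0,"az":56}]'

```text
clock: 9.12
tcp_pos: [0.4188, -0.1974, 0.1477]
tool_rot: [-180.0, -0.3, -161.5]
contact_force: [0.2, -0.5, -2.0]
opening: 0.15
grasp_force: 58.5
```

Run:
```python
from h import *
im=cloud("scene")[0][120:230,260:385]
cv2.imwrite("pics/tube.png",cv2.resize(im,(680,598),interpolation=cv2.INTER_CUBIC)[:,:,::-1])
go([.42,-.20,.08],[180,0,154.4])
```

```text
delta [-0.0014 -0.0025  0.0667] turn [-0.14 -0.33 43.83]
```

View pics/tube.png

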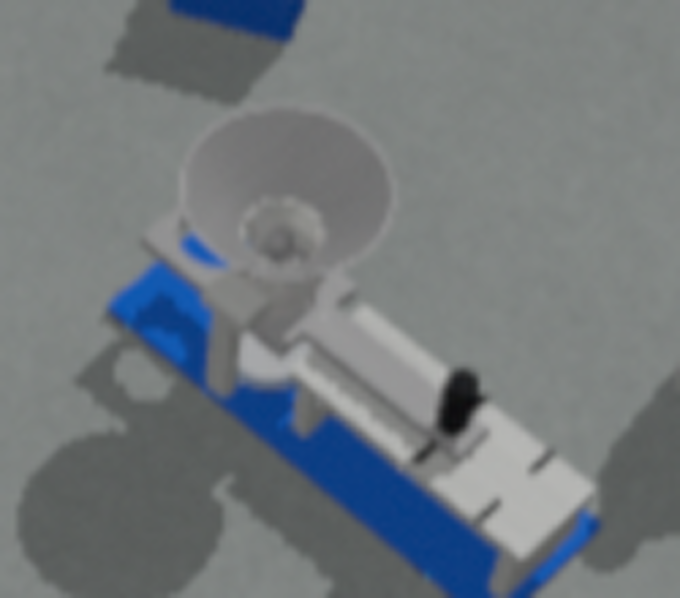

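In the picture a ball shows in the tube's throat and none lie on the bench. The knob is still in its shut position. Now I lay the scoop down.

Request:
carry_out --deltas '[{"x":-0.001,"y":-0.0025,"z":0.01,"ax":0,"ay":0,"az":7},{"x":-0.001,"y":-0.0025,"z":0.02,"ax":0,"ay":0,"az":14},{"x":-0.001,"y":-0.0025,"z":0.03,"ax":0,"ay":0,"az":21},{"x":-0.001,"y":-0.0025,"z":0.045,"ax":0,"ay":0,"az":28},{"x":-0.001,"y":-0.0025,"z":0.065,"ax":0,"ay":0,"az":35},{"x":-0.001,"y":-0.0025,"z":0.085,"ax":0,"ay":0,"az":42},{"x":-0.001,"y":-0.0025,"z":0.1,"ax":0,"ay":0,"az":43.8},{"x":-0.001,"y":-0.0025,"z":0.11,"ax":0,"ay":0,"az":43.8}]'

```text
clock: 9.83
tcp_pos: [0.4222, -0.1978, 0.0388]
tool_rot: [-179.8, -0.1, 155.3]
contact_force: [-0.8, -0.0, -1.4]
opening: 0.152
grasp_force: 58.4
```

Run:
```python
from h import *
go([.4185,-.20,.0165],[180,0,154.4])
```

```text
delta [ 0.0024 -0.0035  0.0223] turn [-0.15 -0.08  0.89]
```

Request:
carry_out --deltas '[{"x":0,"y":0,"z":0.004,"ax":0,"ay":0,"az":0},{"x":0,"y":0,"z":0.008,"ax":0,"ay":0,"az":0},{"x":0,"y":0,"z":0.012,"ax":0,"ay":0,"az":0},{"x":0,"y":0,"z":0.016,"ax":0,"ay":0,"az":0},{"x":0,"y":0,"z":0.019,"ax":0,"ay":0,"az":0},{"x":0,"y":0,"z":0.021,"ax":0,"ay":0,"az":0},{"x":0,"y":0,"z":0.022,"ax":0,"ay":0,"az":0},{"x":0,"y":0,"z":0.022,"ax":0,"ay":0,"az":0}]'

```text
clock: 10.5
tcp_pos: [0.4226, -0.1985, 0.0173]
tool_rot: [-179.9, -0.0, 155.2]
contact_force: [0.7, -0.8, -2.5]
opening: 0.155
grasp_force: 58.4
```

Request:
carry_out --deltas '[{"x":0,"y":0,"z":0,"ax":0,"ay":0,"az":0},{"x":0,"y":0,"z":0,"ax":0,"ay":0,"az":0},{"x":0,"y":0,"z":0,"ax":0,"ay":0,"az":0},{"x":0,"y":0,"z":0,"ax":0,"ay":0,"az":0},{"x":0,"y":0,"z":0,"ax":0,"ay":0,"az":0},{"x":0,"y":0,"z":0,"ax":0,"ay":0,"az":0},{"x":0,"y":0,"z":0,"ax":0,"ay":0,"az":0},{"x":0,"y":0,"z":0,"ax":0,"ay":0,"az":0}]' --fingers 1

```text
clock: 11.17
tcp_pos: [0.4227, -0.1985, 0.0173]
tool_rot: [-179.9, -0.0, 155.2]
contact_force: [-0.3, 0.7, 1.3]
opening: 0.998
grasp_force: 0.0
```

Request:
carry_out --deltas '[{"x":0,"y":0,"z":-0.005,"ax":0,"ay":0,"az":0},{"x":0,"y":0,"z":-0.02,"ax":0,"ay":0,"az":0},{"x":0,"y":0,"z":-0.045,"ax":0,"ay":0,"az":0},{"x":0,"y":0,"z":-0.075,"ax":0,"ay":0,"az":0},{"x":0,"y":0,"z":-0.105,"ax":0,"ay":0,"az":0},{"x":0,"y":0,"z":-0.135,"ax":0,"ay":0,"az":0},{"x":0,"y":0,"z":-0.165,"ax":0,"ay":0,"az":0},{"x":0,"y":0,"z":-0.19,"ax":0,"ay":0,"az":0}]'

```text
clock: 11.83
tcp_pos: [0.423, -0.1982, 0.2099]
tool_rot: [-179.9, 0.1, 155.2]
contact_force: [1.1, -0.1, -0.7]
opening: 1.0
grasp_force: 0.0
```

Run:
```python
from h import *
im,d,P=cloud("scene")
m=(P[...,2]>.008)&(P[...,2]<.06)&(P[...,0]>.3)&(P[...,0]<.6)&(P[...,1]>-.3)&(P[...,1]<-.12)
q=P[m]; c=np.radians(-25);x=np.array([np.cos(c),np.sin(c)]); a=q[:,:2]@x
for lo in np.arange(a.min(),a.max(),.02):
    k=(a>=lo)&(a<lo+.02); print(lo.round(3),k.sum(),np.percentile(q[k,2],95).round(4))
# knob from both views: black tall points
for n in("scene","side"):
    if n=="side": im,d,P=cloud(n)
    k=(im.max(2)<60)&(P[...,2]>.08)&(P[...,2]<.125)&(np.linalg.norm(P[...,:2]-[.6285,.1285],axis=2)<.03); print(n,k.sum(),P[k].mean(0),P[k].min(0),P[k].max(0))
go([.6285,.1285,.19],[180,0,174.7])
```

```text
0.367 73 0.0277
0.387 4 0.0345
0.407 34 0.0441
0.427 34 0.0415
0.447 35 0.0425
0.467 36 0.042
0.487 36 0.0422
0.507 153 0.0401
0.527 24 0.0272
0.547 28 0.0282
0.567 76 0.0284
0.587 26 0.0256
scene 52 [0.62932032 0.1226735  0.10306834] [0.62213966 0.11666702 0.08287643] [0.63588396 0.13235329 0.11610902]
side 32 [0.62462012 0.13202145 0.10120728] [0.62037876 0.12674246 0.08253664] [0.63206928 0.1372311  0.11768783]
delta [-0.0467  0.3833  0.021 ] turn [ -0.25   0.4  -19.5 ]
```

Request:
carry_out --deltas '[{"x":-0.003,"y":0.03,"z":0,"ax":0,"ay":0,"az":-3},{"x":-0.008,"y":0.065,"z":0,"ax":0,"ay":0,"az":-6},{"x":-0.012,"y":0.105,"z":0,"ax":0,"ay":0,"az":-9},{"x":-0.018,"y":0.145,"z":0,"ax":0,"ay":0,"az":-12},{"x":-0.023,"y":0.185,"z":0,"ax":0,"ay":0,"az":-15},{"x":-0.028,"y":0.225,"z":0.005,"ax":0,"ay":0,"az":-18},{"x":-0.033,"y":0.265,"z":0.01,"ax":0,"ay":0,"az":-19.5},{"x":-0.037,"y":0.305,"z":0.01,"ax":0,"ay":0,"az":-19.5}]'

```text
clock: 12.6
tcp_pos: [0.5842, 0.065, 0.1951]
tool_rot: [-179.9, -0.2, 174.7]
contact_force: [0.9, 0.1, 0.0]
opening: 0.999
grasp_force: 0.0
```

Run:
```python
from h import *
go([.6275,.128,.16],[180,0,174.7])
```

```text
delta [-0.0375  0.0668  0.0348] turn [-0.11 -0.19  0.05]
```

Request:
carry_out --deltas '[{"x":-0.012,"y":0.02,"z":0.005,"ax":0,"ay":0,"az":0},{"x":-0.024,"y":0.04,"z":0.01,"ax":0,"ay":0,"az":0},{"x":-0.034,"y":0.06,"z":0.02,"ax":0,"ay":0,"az":0},{"x":-0.0375,"y":0.067,"z":0.03,"ax":0,"ay":0,"az":0},{"x":-0.0375,"y":0.067,"z":0.035,"ax":0,"ay":0,"az":0},{"x":-0.0375,"y":0.067,"z":0.035,"ax":0,"ay":0,"az":0},{"x":-0.0375,"y":0.067,"z":0.035,"ax":0,"ay":0,"az":0},{"x":-0.0375,"y":0.067,"z":0.035,"ax":0,"ay":0,"az":0}]'

```text
clock: 13.27
tcp_pos: [0.6276, 0.1251, 0.162]
tool_rot: [-179.9, -0.1, 174.6]
contact_force: [0.4, -0.4, 0.6]
opening: 0.996
grasp_force: 0.0
```

Run:
```python
from h import *
go([.6275,.128,.079],[180,0,174.7])
im,d,P=cloud("wrist"); s=env.get_state()
cv2.imwrite("pics/wrist.png",im[:,:,::-1])
k=(im.max(2)<60)&(P[...,2]>.08)&(P[...,2]<.125)&(np.linalg.norm(P[...,:2]-[.6275,.128],axis=2)<.025); print(k.sum(),P[k].mean(0),P[k].min(0),P[k].max(0))
t=k&(P[...,2]>.106); 
if t.sum(): print(t.sum(),cv2.minEnclosingCircle(P[t][:,:2].astype(np.float32)))
```

```text
delta [0.0003 0.003  0.083 ] turn [-0.11 -0.06 -0.09]
913 [0.62544501 0.12819447 0.10571769] [0.61969902 0.11993075 0.08002582] [0.63648459 0.13637734 0.11381085]
611 ((0.6297220587730408, 0.1279975175857544), 0.0077917566522955894)
```

View pics/wrist.png

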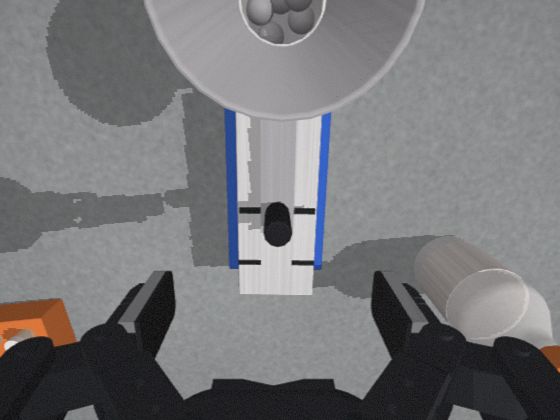

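The wrist view shows at least four balls in the tube (280,20), the knob at (277,222), the pointer at y=211 and the mark line at y=262. The bottle stands on the right at (490,290), so I check its clearance.

Run:
```python
from h import *
D=np.load("scene0.npz");P=D["P"]
m=np.zeros(P.shape[:2],bool);m[155:205,380:420]=1; q=P[m&(P[...,2]>.03)];print("bottle",cv2.minEnclosingCircle(q[:,:2].astype(np.float32)),q[:,2].max())
im,d,P=cloud("wrist")
for n,(r0,r1) in dict(pointer=(206,216),mark=(257,268)).items():
    for c0,c1 in((238,262),(292,316)):
        s=np.zeros(im.shape[:2],bool); s[r0:r1,c0:c1]=1; k=s&(im.max(2)<70); print(n,k.sum(),P[k].mean(0).round(4))
```

```text
bottle ((0.80477374792099, -0.09329568594694138), 0.40789034962654114) 1.1465747555164656
pointer 120 [0.6259 0.1084 0.0688]
pointer 98 [0.6306 0.1482 0.0671]
mark 78 [0.6715 0.1028 0.0608]
mark 67 [0.6758 0.144  0.0608]
```

Run:
```python
from h import *
D=np.load("scene0.npz");P=D["P"];d=D["d"]
m=np.zeros(P.shape[:2],bool);m[155:205,380:420]=1; q=P[m&(P[...,2]>.03)&(P[...,2]<.2)&(d>.1)];print("bottle",cv2.minEnclosingCircle(q[:,:2].astype(np.float32)),q.min(0),q.max(0))
go([.629,.128,.079],[180,0,174.7])
```

```text
bottle ((0.7192438244819641, 0.28121688961982727), 0.032349295914173126) [0.68747971 0.25017061 0.03016606] [0.7508493  0.30778738 0.15481828]
delta [-0.0007  0.0029  0.0835] turn [-0.09  0.   -0.09]
```

Request:
carry_out --deltas '[{"x":-0.001,"y":0.003,"z":0.01,"ax":0,"ay":0,"az":0},{"x":-0.001,"y":0.003,"z":0.022,"ax":0,"ay":0,"az":0},{"x":-0.001,"y":0.003,"z":0.037,"ax":0,"ay":0,"az":0},{"x":-0.001,"y":0.003,"z":0.052,"ax":0,"ay":0,"az":0},{"x":-0.001,"y":0.003,"z":0.065,"ax":0,"ay":0,"az":0},{"x":-0.001,"y":0.003,"z":0.075,"ax":0,"ay":0,"az":0},{"x":-0.001,"y":0.003,"z":0.08,"ax":0,"ay":0,"az":0},{"x":-0.001,"y":0.003,"z":0.082,"ax":0,"ay":0,"az":0}]'

```text
clock: 14.03
tcp_pos: [0.6285, 0.1289, 0.0785]
tool_rot: [-179.9, -0.1, 174.7]
contact_force: [0.7, -0.4, 0.8]
opening: 1.005
grasp_force: 0.0
```

Request:
carry_out --deltas '[{"x":0,"y":0,"z":0,"ax":0,"ay":0,"az":0},{"x":0,"y":0,"z":0,"ax":0,"ay":0,"az":0},{"x":0,"y":0,"z":0,"ax":0,"ay":0,"az":0},{"x":0,"y":0,"z":0,"ax":0,"ay":0,"az":0},{"x":0,"y":0,"z":0,"ax":0,"ay":0,"az":0},{"x":0,"y":0,"z":0,"ax":0,"ay":0,"az":0},{"x":0,"y":0,"z":0,"ax":0,"ay":0,"az":0},{"x":0,"y":0,"z":0,"ax":0,"ay":0,"az":0}]' --fingers -1

```text
clock: 14.7
tcp_pos: [0.6294, 0.1277, 0.0804]
tool_rot: [-179.8, -0.0, 174.6]
contact_force: [-1.5, -6.0, 5.3]
opening: 0.194
grasp_force: 58.6
```

Run:
```python
from h import *
s=env.get_state(); p=s["tcp_pos"]; u=np.array([np.cos(np.radians(-5.3)),np.sin(np.radians(-5.3)),0])
print(p,s["tool_rot"]); go(p+.045*u,s["tool_rot"])
```

```text
[0.62937554 0.12769934 0.0803761 ] [-1.79764138e+02 -3.67288286e-03  1.74637267e+02]
delta [-0.045  0.    -0.   ] turn [0. 0. 0.]
```

Request:
carry_out --deltas '[{"x":-0.003,"y":0,"z":0,"ax":0,"ay":0,"az":0},{"x":-0.009,"y":0,"z":0,"ax":0,"ay":0,"az":0},{"x":-0.017,"y":0,"z":0,"ax":0,"ay":0,"az":0},{"x":-0.025,"y":0,"z":0,"ax":0,"ay":0,"az":0},{"x":-0.033,"y":0,"z":0,"ax":0,"ay":0,"az":0},{"x":-0.04,"y":0,"z":0,"ax":0,"ay":0,"az":0},{"x":-0.044,"y":0,"z":0,"ax":0,"ay":0,"az":0},{"x":-0.045,"y":0,"z":0,"ax":0,"ay":0,"az":0}]'

```text
clock: 15.37
tcp_pos: [0.6721, 0.1231, 0.0803]
tool_rot: [-179.7, -0.3, 174.6]
contact_force: [-9.2, -6.5, 11.4]
opening: 0.188
grasp_force: 59.4
```

Request:
carry_out --deltas '[{"x":0,"y":0,"z":0,"ax":0,"ay":0,"az":0},{"x":0,"y":0,"z":0,"ax":0,"ay":0,"az":0},{"x":0,"y":0,"z":0,"ax":0,"ay":0,"az":0},{"x":0,"y":0,"z":0,"ax":0,"ay":0,"az":0},{"x":0,"y":0,"z":0,"ax":0,"ay":0,"az":0},{"x":0,"y":0,"z":0,"ax":0,"ay":0,"az":0},{"x":0,"y":0,"z":0,"ax":0,"ay":0,"az":0},{"x":0,"y":0,"z":0,"ax":0,"ay":0,"az":0}]'

```text
clock: 16.03
tcp_pos: [0.6712, 0.1232, 0.0803]
tool_rot: [-179.7, -0.3, 174.6]
contact_force: [-10.6, -6.1, 11.0]
opening: 0.191
grasp_force: 59.4
```

Run:
```python
from h import *
s=env.get_state(); print(s["tcp_pos"],s["contact_force"],s["grasp_force"])
w,d,P=cloud("wrist"); b=cloud("side")[0][190:300,180:320]
cv2.imwrite("pics/end.png",np.hstack([cv2.resize(w,(420,315)),cv2.resize(b,(380,315))])[:,:,::-1])
np.savez("w.npz",im=w,P=P)
k=(w.max(2)<60)&(P[...,2]>.05)&(P[...,2]<.075)&(np.linalg.norm(P[...,:2]-[.674,.1235],axis=2)<.05)
print(k.sum(),P[k].mean(0),P[k].min(0),P[k].max(0))
```

```text
[0.67121208 0.12319273 0.08034389] [-10.63724681  -6.07583301  10.9584079 ] 59.356791973114014
451 [0.66907675 0.12314821 0.06763146] [0.66141583 0.09371388 0.05974995] [0.67856404 0.15260283 0.0748978 ]
```

View pics/end.png

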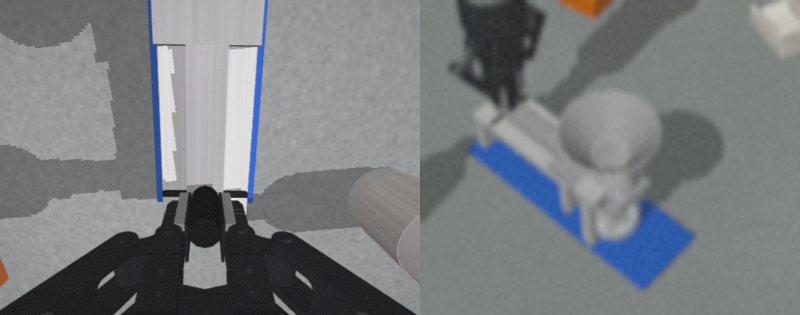

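The left half (wrist view) shows the pointer at about (172,192), nearly over the mark. The right half (side view) shows the arm on the knob. I measure what offset is left and check the jar.

Run:
```python
from h import *
D=np.load("w.npz");im,P=D["im"],D["P"]
for c0,c1 in((214,242),(304,332)):
    s=np.zeros(im.shape[:2],bool); s[248:268,c0:c1]=1; k=s&(im.max(2)<70)&(P[...,2]<.075)
    for r in range(248,268):
        kk=k[r]; 
        if kk.any(): print(c0,r,kk.sum(),P[r][kk].mean(0).round(4))
a,_,_=cloud("scene")
cv2.imwrite("pics/jar.png",cv2.resize(a[130:230,270:380],(660,600),interpolation=cv2.INTER_CUBIC)[:,:,::-1])
```

```text
214 253 10 [0.6666 0.1005 0.0642]
214 254 23 [0.6666 0.102  0.0657]
214 255 25 [0.6667 0.1016 0.0665]
214 256 25 [0.6671 0.1016 0.0668]
214 257 23 [0.6676 0.101  0.0667]
214 258 23 [0.6682 0.1009 0.0666]
214 259 22 [0.6688 0.1005 0.0666]
214 260 21 [0.6694 0.1002 0.0665]
214 261 22 [0.6698 0.1004 0.0667]
214 262 2 [0.6707 0.1049 0.0669]
304 254 2 [0.6704 0.1397 0.0648]
304 255 24 [0.6712 0.1452 0.0653]
304 256 24 [0.6711 0.145  0.0667]
304 257 23 [0.6717 0.1462 0.0668]
304 258 23 [0.6723 0.1462 0.0667]
304 259 23 [0.6729 0.1462 0.0667]
304 260 22 [0.6735 0.1464 0.0665]
304 261 22 [0.674  0.1464 0.0668]
304 262 22 [0.6747 0.1464 0.0664]
304 263 1 [0.6748 0.15   0.0679]
```

View pics/jar.png

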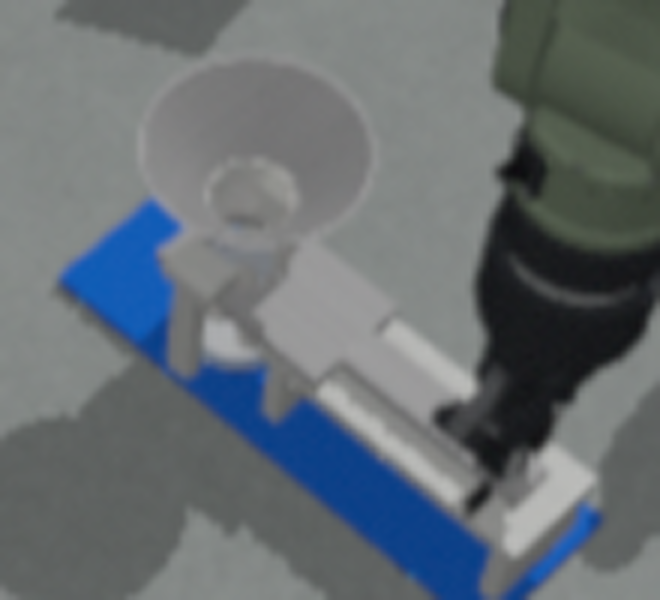

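The picture shows the tube empty, with the balls gone down, and the pointer just short of the mark by about 3 mm. I'll pull 3 mm more.

Request:
carry_out --deltas '[{"x":-0.001,"y":0,"z":0,"ax":0,"ay":0,"az":0},{"x":-0.002,"y":0,"z":0,"ax":0,"ay":0,"az":0},{"x":-0.003,"y":0,"z":0,"ax":0,"ay":0,"az":0},{"x":-0.003,"y":0,"z":0,"ax":0,"ay":0,"az":0},{"x":-0.003,"y":0,"z":0,"ax":0,"ay":0,"az":0},{"x":-0.003,"y":0,"z":0,"ax":0,"ay":0,"az":0},{"x":-0.003,"y":0,"z":0,"ax":0,"ay":0,"az":0},{"x":-0.003,"y":0,"z":0,"ax":0,"ay":0,"az":0}]'

```text
clock: 16.85
tcp_pos: [0.6741, 0.1229, 0.0803]
tool_rot: [-179.7, -0.3, 174.6]
contact_force: [-9.3, -6.3, 12.3]
opening: 0.188
grasp_force: 59.4
```

Run:
```python
from h import *
im,d,P=cloud("wrist")
for c0,c1 in((214,242),(304,332)):
    s=np.zeros(im.shape[:2],bool); s[248:268,c0:c1]=1; k=s&(im.max(2)<70)&(P[...,2]<.075)&(P[...,2]>.064); print(P[k].mean(0).round(4))
im,d,P=cloud("scene"); 
m=(np.linalg.norm(P[...,:2]-F,axis=2)<.02)&(P[...,2]>.0); print("tube z range",np.percentile(P[m][:,2],[0,2,10,50]))
s=env.get_state(); print(s["tcp_pos"],s["joint_velocities"].round(2))
```

```text
[0.6706 0.1012 0.0665]
[0.6752 0.1453 0.0665]
tube z range [0.06583593 0.06780144 0.07672428 0.10680995]
[0.67405345 0.12290623 0.08034127] [ 0.01 -0.    0.06  0.03 -0.12 -0.07]
```

Run:
```python
from h import *
ns={n:cloud(n) for n in("scene","side")}
for n in ns:
    D=np.load(n+"0.npz"); c=env.calibration(n); R=Rot.from_euler("xyz",c["rotation"],degrees=True); K=c["mtx"]
    def px(p): q=R.inv().apply(np.array(p)-c["xyz"]); return (K[0,2]-K[0,0]*q[0]/q[2], K[1,2]+K[1,1]*q[1]/q[2])
    for z in(.02,.035,.08,.1):
        u,v=px([*F,z]); u,v=int(round(u)),int(round(v))
        a=D["im"][v-2:v+3,u-3:u+4].mean(2); b=ns[n][0][v-2:v+3,u-3:u+4].mean(2)
        print(n,z,(u,v),"before",a.mean().round(),a.std().round(1),"now",b.mean().round(),b.std().round(1),"z",D["P"][v,u,2].round(3),ns[n][2][v,u,2].round(3))
    P=ns[n][2]; m=(np.linalg.norm(P[...,:2]-F,axis=2)<.024)
    for nm,Q in(("before",D["P"]),("now",P)):
        rr=np.linalg.norm(Q[...,:2]-F,axis=2)<.024; print(nm,"jar pts",(rr&(Q[...,2]>.01)&(Q[...,2]<.055)).sum(),"tube pts",(rr&(Q[...,2]>.058)&(Q[...,2]<.1)).sum())
im,d,P=ns["scene"]; 
k=np.zeros(d.shape,bool);k[95:270,200:440]=1
```

```text
scene 0.02 (310, 182) before 115.0 16.4 now 119.0 16.5 z 0.069 0.064
scene 0.035 (310, 179) before 108.0 7.3 now 113.0 8.1 z 0.071 0.071
scene 0.08 (311, 170) before 125.0 6.5 now 132.0 5.9 z 0.145 0.145
scene 0.1 (311, 166) before 120.0 6.1 now 122.0 8.4 z 0.073 0.074
before jar pts 0 tube pts 132
now jar pts 0 tube pts 132
side 0.02 (251, 264) before 137.0 8.5 now 139.0 7.7 z 0.075 0.072
side 0.035 (251, 261) before 132.0 6.1 now 138.0 7.1 z 0.071 0.074
side 0.08 (251, 252) before 135.0 6.2 now 152.0 7.0 z 0.109 0.106
side 0.1 (250, 248) before 130.0 9.4 now 139.0 9.1 z 0.072 0.07
before jar pts 1 tube pts 129
now jar pts 0 tube pts 125
```

Depth from both views reaches the empty tube's far wall at 70–74 mm, so no ball is left in the tube. The pointer is within 1–2 mm of the mark and steady, so I hand in.

```bash
python3 -c "
from cell import env
print(env.hand_in())"
```

```text
the job is handed in; nothing more can be done
None
```

I handed the job in at about 17 s on the clock: the balls are poured, the scoop lies flat and released on the bench, and the gripper holds the slide within about 1–2 mm of the mark; both views show the tube empty, but I could not see the balls inside the jar, and no verdict was returned.

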